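# Check a rail's rounded edge with the radius leaf that fits

### The arm

A 6-joint arm with a two-finger parallel gripper is mounted at the origin on the work surface. World frame = base frame: x ahead of the robot, y to its left, z up, the work surface at z = 0. Lengths are in m, angles in rad, forces in N, time in s.
With the tool pointing down it reaches from about 0.3 to 0.875 m from the base axis. Payload 4.2 kg.
Tool frame: the origin (TCP) lies at the very end of the fingers, on their centre line; the grasp point (between the pads) lies 19 mm behind it; z points along the fingers, y is the line along which they close (so a half turn about z gives the same grasp; the last joint's range is limited). The gripper opens to 85 mm and grips with 20 to 120 N. Pads are 22 mm wide; open, the fingers measure 114 mm over their backs; the gripper's body (76 mm by 85 mm) begins 54 mm behind the grasp point. The pads swing forward as they close: fully open they stand 13 mm farther back than shut.
Start: joints at [-1.217, 0.32, 1.565, -0, 1.257, -0.02], TCP at [0.21, -0.535, 0.231] pointing down, gripper open.
Joint ranges: [-3.11, 3.11], [-0.84, 2.01], [0.21, 2.61], [-1.34, 4.49], [0.05, 2.63], [-2.56, 2.56]. Speed limits (rad/s): [2.57, 2.57, 3.14, 3.14, 3.14, 3.14].

### API

Orientations are given as a rotation vector (axis times angle).
In Python, from cell import ctrl, cams, close_job gives the robot as it stands. The module is installed in compiled form; this text tells all that it offers.
- The arm moves only by the shell command python3 -m handwheel 'ROWS' [FORCE]. ROWS is JSON, a list that holds one entry, the list of rows, each a list of 7 numbers: the turn, a rotation vector about the tool's x, y, z scaled (see below), then the shift along the tool's x, y, z scaled (see below), then the opening in per cent of the stroke, from 0 (shut) to 100 (fully open). A call has exactly 5 rows; each row shifts and turns the commanded pose from where the row before left it, along the tool's axes as they then stand; what a row does not reach is not made up. The controller multiplies each number of a shift by 20 mm and each number of a turn by 5 degrees. A row lasts 1/10 s, in which the tool goes at most 50 mm and 8.59 degrees, less where a joint would pass 70% of its speed; a pose out of reach is approached as far as the arm can. A call with a number of a shift or a turn outside -1 to 1 is refused whole. A call with a gripper value outside its range is refused whole. The fingers move at their own pace and stop on an object; FORCE is the grip in N (left out, the last holds). Time passes only in rows, so rows that do not move let the fingers close, or fill a call up. It gives the time, the measured TCP pose, the force, the opening and the grip force at its end, in the units of the state.
- ctrl.get_obs(): the state, without advancing time (a new reading comes with each control period).
- cams.snapshot(name): name is "side" or "top" or "wrist"; returns the picture (384x512x3 uint8, blue, green, red); there is no depth.
- cams.camera_model(name): a dict with "fx", "fy", "cx", "cy" (pixels), "pose" (4x4, takes a point from camera to world coordinates). Camera axes: x right, y down, z forward; pixel columns grow to the right and rows downward; lengths in m; the calibration is good to about 2 mm. A picture is of the moment at which its call begins: read the wrist's pose just before it. camera_model takes no time and is no camera call; for the wrist camera it gives the pose at the moment of the call.
- close_job(): hands the job in; it is judged then, once.
Trained networks look in the newest picture that a camera, given by its name, has taken for a name from the list of things; names that differ only in an ending like _2 or _b are one class to them, and where a whole thing is asked for, a point or a joint stands for the part that bears it (a point fixed in the world has none). Each returns a list of dicts, best first, with "score" (0 to 1); they miss things now and then, are a little off and sometimes report something else, mostly with a low value. They report only what shows in the picture. A call takes as long as a camera call. They do not tell look-alikes from the thing itself.
- cams.find_in(camera, query): "at" ([column, row] in pixels, amid what is visible of it).
- cams.place_of(camera, query): "at" ([column, row] in pixels: a listed point, or the origin of a listed thing).
The state is a dict: "clock": time; "qpos": joint angles; "qd": joint speeds; "joint_efforts": joint torques, N m; "position": TCP position; "orientation": TCP orientation; "contact_force": force on the tool from outside, world axes, zero at the start; "ft_torque": the same for the moment, N m; "finger_gap": finger opening in m; "gripper_force": force on a finger pad.
Only numpy, scipy, OpenCV 4.12 (cv2) and the standard library are available. Lean on these libraries where they do the work, as an engineer would, in place of code of your own. Each camera call takes 0.05 s, during which the arm holds its last target. There are 200 camera calls.

### The job

Find the concave radius leaf that fits the rounded head of the rail held in the vise, set it astride the head near the rail's open end, and press it down gently until it sits without rocking. Keep it lightly pressed while you slide it along the head past the middle and up to the collar at the other end, then let go and leave it sitting there upright, against the collar. Do not force it (some 5 N of pressure is plenty, 20 N is too much; the rail's exact height and slope must be felt), leave the other leaves standing on the bench and do not disturb the other tools.

Things in the scene. Friction and masses are not known exactly. Their poses are not given: they have to be found in the camera images.
- vise: Green bench vise, fixed; jaws 150 mm wide, 106 mm high. Origin on the bench under the middle of the jaw gap; x across the jaws, y along them; lower parts reach 145 mm to -x, 110 mm to +x. It holds one of the two rails, rigidly, but clamped up to 13 mm too high or low and sloping along y by up to 0.05 rad about its middle: no measured pose shows this, it must be felt.
- rail_s: Thinner of 2 steel rails (one in the vise, the other in a wooden stand beyond; it varies), 180 mm long along its y. Web 16 mm thick; on top a round head, a cylinder of radius 12 mm, open at y = -90 mm; a collar of radius 18 mm fills y = +60 to +90 mm, its face at +60 is the stop. Origin at bench level under the head's middle, z up; head axis nominally 150 mm above it (see vise).
- rail_l: Thicker of 2 steel rails (one in the vise, the other in a wooden stand beyond; it varies), 180 mm long along its y. Web 16 mm thick; on top a round head, a cylinder of radius 20 mm, open at y = -90 mm; a collar of radius 26 mm fills y = +60 to +90 mm, its face at +60 is the stop. Origin at bench level under the head's middle, z up; head axis nominally 150 mm above it (see vise).
- leaf_s_center (a point): Smallest steel radius leaf, fits head radius 12; stands on 2 leg tips; 42 wide (x), 16 thick (y), 60 mm tall, 0.13 kg. Notch open below, right through along y, 1 mm side play: straddles the head, y along rail's y (either way). Grip tab on top 30 (x) x 16 (y) x 34 tall: pinch across y. Point half-way up: 30 mm above leg tips, 13 below tab's middle, 26 above head axis when seated.
- leaf_m_center (a point): Middle steel radius leaf, fits head radius 16; stands on 2 leg tips; 50 wide (x), 16 thick (y), 64 mm tall, 0.13 kg. Notch open below, right through along y, 1 mm side play: straddles the head, y along rail's y (either way). Grip tab on top 30 (x) x 16 (y) x 34 tall: pinch across y. Point half-way up: 32 mm above leg tips, 15 below tab's middle, 28 above head axis when seated.
- leaf_l_center (a point): Largest steel radius leaf, fits head radius 20; stands on 2 leg tips; 58 wide (x), 16 thick (y), 68 mm tall, 0.13 kg. Notch open below, right through along y, 1 mm side play: straddles the head, y along rail's y (either way). Grip tab on top 30 (x) x 16 (y) x 34 tall: pinch across y. Point half-way up: 34 mm above leg tips, 17 below tab's middle, 30 above head axis when seated.
- convex_leaf_center (a point): a bystander: leaf with a rounded top (convex radius 20 mm) on a 50 x 16 mm foot, 50 mm tall; this point at its centre
- file_center (a point): a bystander: flat file with a wooden handle, 240 mm long, lying; this point near its middle, 10 mm up
- hammer_grip (a point): a bystander: hammer lying on the bench; this point on its handle
- screwdriver_grip (a point): a bystander: screwdriver lying on the bench; this point on its handle
- tin_center (a point): a bystander: closed tin, 64 mm across, 75 mm tall; this point at its centre
- mallet_center (a point): a bystander: wooden mallet lying, head 44 mm across and 80 mm long, handle 180 mm; this point in its head
Things that resemble listed ones, but are neither listed nor needed, are in the scene too. What is shaped like the part that bears leaf_s_center but orange or pink is not meant.

How it is judged:
By the outcome, as a careful person would: the job done as asked, in the order asked, and still so for the second after the job is handed in, with the robot touching nothing.
It also fails if it takes over 70 s, if anything falls off the work surface, if the arm or the gripper's body presses on something with over 40 N, if the wrist force passes 120 N, or if a joint passes its speed limit or range.

## Working session

There is one attempt and no reset: what is moved stays moved. The work goes in short steps, Python scripts to look and compute and a shell command to move; the robot and the scene stay as the last step left them, time stands still between calls to the robot, and variables do not carry over. Pictures are saved under pics/ and viewed, at most 12 in all, crops included, and the job is handed in when it is done.

```bash
mkdir -p pics
cat > h.py <<'E'
import cv2,numpy as np
from cell import ctrl,cams
def ray(cam,px,M=None):
    M=M or cams.camera_model(cam);P=np.array(M["pose"])
    d=P[:3,:3]@np.array([(px[0]-M["cx"])/M["fx"],(px[1]-M["cy"])/M["fy"],1]);return P[:3,3],d
def atz(cam,px,z):
    o,d=ray(cam,px);return o+d*(z-o[2])/d[2]
def tri(a,b):
    A=np.zeros((3,3));c=np.zeros(3)
    for o,d in (a,b):
        d=d/np.linalg.norm(d);Q=np.eye(3)-np.outer(d,d);A+=Q;c+=Q@o
    return np.linalg.solve(A,c)
def proj(cam,p):
    M=cams.camera_model(cam);q=np.linalg.inv(np.array(M["pose"]))@np.append(p,1);return [M["fx"]*q[0]/q[2]+M["cx"],M["fy"]*q[1]/q[2]+M["cy"]]
E
python3 - <<'E'
from h import *
np.set_printoptions(precision=3,suppress=True)
for c in("top","side"):
    cv2.imwrite(f"pics/{c}0.png",cams.snapshot(c)); print(c,np.array(cams.camera_model(c)["pose"]))
    for n in["vise","rail_s","rail_l","leaf_s_center","leaf_m_center","leaf_l_center","convex_leaf_center"]:
        r=cams.place_of(c,n); print(c,n,[(np.round(x["at"],1).tolist(),round(x["score"],2)) for x in r][:4])
print(ctrl.get_obs())
E
```

```text
top [[ 0.011 -0.977  0.214  0.259]
 [-1.    -0.012 -0.003  0.019]
 [ 0.006 -0.214 -0.977  1.331]
 [ 0.     0.     0.     1.   ]]
top vise [([110.5, 176.4], 0.74), ([198.8, 206.0], 0.68)]
top rail_s [([199.3, 207.5], 0.86), ([191.3, 156.7], 0.74)]
top rail_l [([199.3, 207.5], 0.86), ([191.3, 156.7], 0.74)]
top leaf_s_center [([302.4, 146.8], 0.7), ([290.2, 174.6], 0.56), ([332.4, 200.0], 0.54)]
top leaf_m_center [([371.7, 203.4], 0.67)]
top leaf_l_center [([287.9, 213.4], 0.71)]
top convex_leaf_center [([326.6, 251.5], 0.42), ([391.1, 140.7], 0.31)]
side [[ 0.933 -0.277  0.23   0.259]
 [-0.36  -0.732  0.578 -0.65 ]
 [ 0.009 -0.622 -0.783  0.943]
 [ 0.     0.     0.     1.   ]]
side vise [([225.8, 172.5], 0.63)]
side rail_s [([229.9, 167.4], 0.92), ([265.9, 150.5], 0.57)]
side rail_l [([229.9, 167.4], 0.92), ([265.9, 150.5], 0.57)]
side leaf_s_center [([279.7, 262.1], 0.77), ([317.3, 216.6], 0.73), ([291.6, 218.7], 0.6)]
side leaf_m_center [([298.3, 301.1], 0.72)]
side leaf_l_center [([248.7, 224.8], 0.76), ([228.5, 170.2], 0.68), ([274.1, 345.7], 0.52)]
side convex_leaf_center [([227.1, 273.6], 0.79)]
{'clock': 0.8, 'qpos': array([-1.217,  0.32 ,  1.565, -0.   ,  1.257, -0.02 ]), 'qd': array([ 0.   ,  0.004, -0.   , -0.   ,  0.   ,  0.003]), 'joint_efforts': array([ -0.001, -41.537, -23.441,  -0.   ,   0.   ,   0.   ]), 'position': array([ 0.21 , -0.535,  0.231]), 'orientation': array([3.087, 0.584, 0.   ]), 'contact_force': array([-0.545,  0.526,  0.151]), 'ft_torque': array([-0.008, -0.038, -0.031]), 'gripper_force': 0.0, 'finger_gap': 0.08536200519333165}
```

View pics/top0.png

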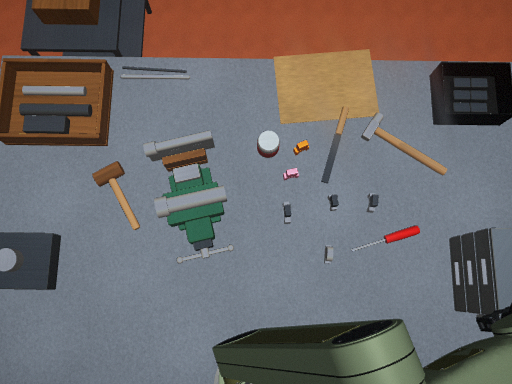

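View pics/side0.png

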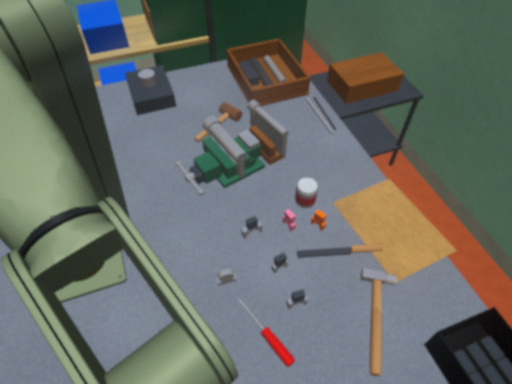

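The top view shows three dark leaves at (288,212), (334,202) and (374,203). The orange (302,147) and pink (291,174) ones are decoys, and the convex leaf is at (328,254). The vise rail is at (190,202), with its collar end still to be identified, and the other rail is in the stand at (180,145). Next come enlarged crops.

Run:
```python
from h import *
np.set_printoptions(precision=3,suppress=True)
t=cv2.imread("pics/top0.png");s=cv2.imread("pics/side0.png")
R=lambda im,x,y,w,h,f:cv2.resize(im[y:y+h,x:x+w],None,fx=f,fy=f,interpolation=cv2.INTER_CUBIC)
a=R(t,140,125,100,75+60,4);b=R(t,270,180,120,50,3);c=R(s,190,95,110,95,3);d=R(s,230,205,90,105,3)
H=600;can=np.zeros((600,800,3),np.uint8)
can[:540,:400]=a; can[0:285,400:730]=c; can[285:600,400:670]=d
cv2.imwrite("pics/crop1.png",can)
for n,p,q in[("A",(287.9,213.4),(248.7,224.8)),("B",(332.4,200),(279.7,262.1)),("C",(371.7,203.4),(298.3,301.1)),("rail",(199.3,207.5),(229.9,167.4)),("rail2",(191.3,156.7),(265.9,150.5))]:
    P=tri(ray("top",p),ray("side",q));print(n,P,proj("top",P),p)
for px in[(156,208),(226,195),(145,150),(213,138)]:print(px,atz("top",px,.16))
```

```text
A [ 0.457 -0.08   0.05 ] [np.float64(287.8556056072267), np.float64(213.85447520054672)] (287.9, 213.4)
B [ 0.5   -0.208  0.028] [np.float64(332.2989239568176), np.float64(200.84046814708012)] (332.4, 200)
C [ 0.498 -0.322  0.02 ] [np.float64(371.81636153875223), np.float64(202.5696628987184)] (371.7, 203.4)
rail [0.479 0.168 0.024] [np.float64(199.41169967191564), np.float64(206.54070466706918)] (199.3, 207.5)
rail2 [0.622 0.196 0.026] [np.float64(191.16446440137696), np.float64(157.6328862228962)] (191.3, 156.7)
(156, 208) [0.451 0.262 0.16 ]
(226, 195) [0.487 0.086 0.16 ]
(145, 150) [0.604 0.299 0.16 ]
(213, 138) [0.638 0.123 0.16 ]
```

View pics/crop1.png

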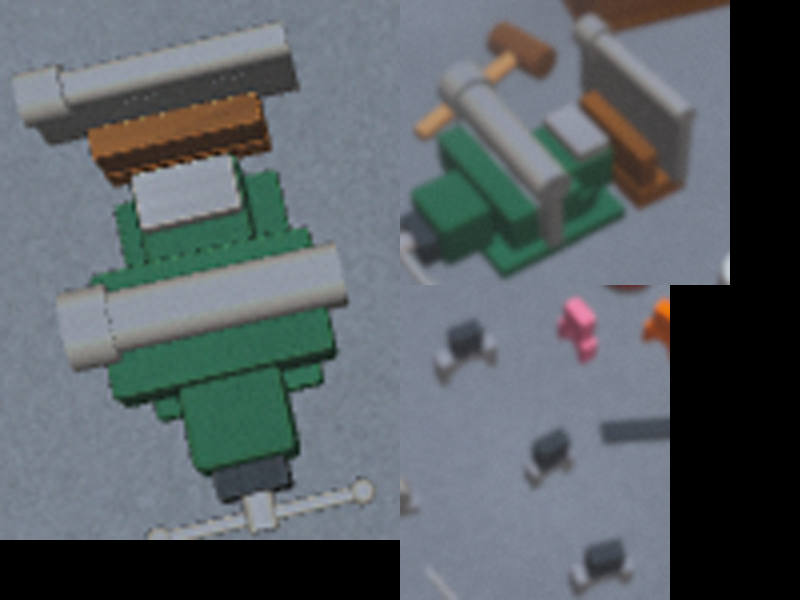

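The vise head is the thicker one: about 15 px × 2.65 mm ≈ 40 mm, against about 30 mm for the one in the stand. So it is rail_l, with its collar on the +y side, and the open end near (0.487, 0.086). The candidates for leaf_l are A (288,212), B (334,202) and C (374,203). A looks widest at about 58 mm. I'll move above A and check it from close by.

```bash
for i in 1; do
python3 -m handwheel '[[[0,0,0,0.99,-0.83,0,100],[0,0,0,0.99,-0.83,0,100],[0,0,0,0.99,-0.83,0,100],[0,0,0,0.99,-0.83,0,100],[0,0,0,0.99,-0.83,0,100]]]' 20
python3 -m handwheel '[[[0,0,0,0.99,-0.83,0,100],[0,0,0,0.99,-0.83,0,100],[0,0,0,0.99,-0.83,0,100],[0,0,0,0.99,-0.83,0,100],[0,0,0,0.99,-0.83,0,100]]]'
python3 -m handwheel '[[[0,0,0,0.99,-0.83,0,100],[0,0,0,0.99,-0.83,0,100],[0,0,0,0.99,-0.83,0,100],[0,0,0,0.99,-0.83,0,100],[0,0,0,0.99,-0.83,0,100]]]'
python3 -m handwheel '[[[0,0,0,0.99,-0.83,0,100],[0,0,0,0.99,-0.83,0,100],[0,0,0,0.99,-0.83,0,100],[0,0,0,0,0,0,100],[0,0,0,0,0,0,100]]]'
done
python3 - <<'E'
from h import *
np.set_printoptions(precision=3,suppress=True)
print(np.array(cams.camera_model("wrist")["pose"]))
cv2.imwrite("pics/w1.png",cams.snapshot("wrist"))
for n in["leaf_s_center","leaf_m_center","leaf_l_center"]:
    for x in cams.place_of("wrist",n): print(n,np.round(x["at"],1),round(x["score"],2),atz("wrist",x["at"],.034))
E
```

```text
clock: 1.3
position: [0.2722, -0.421, 0.2314]
orientation: [3.087, 0.583, 0.0]
contact_force: [0.3, 0.1, -0.8]
finger_gap: 0.0855
gripper_force: 0.0
clock: 1.8
position: [0.3341, -0.3075, 0.2315]
orientation: [3.086, 0.583, 0.0]
contact_force: [0.9, -0.2, -0.1]
finger_gap: 0.0854
gripper_force: 0.0
clock: 2.3
position: [0.3959, -0.1941, 0.2315]
orientation: [3.086, 0.584, 0.001]
contact_force: [0.2, 0.5, -0.1]
finger_gap: 0.0853
gripper_force: 0.0
clock: 2.8
position: [0.4326, -0.1269, 0.2313]
orientation: [3.086, 0.586, -0.0]
contact_force: [0.1, -0.4, 0.2]
finger_gap: 0.0853
gripper_force: 0.0
[[ 0.366 -0.887 -0.283  0.506]
 [-0.93  -0.349 -0.113 -0.099]
 [ 0.001  0.304 -0.953  0.374]
 [ 0.     0.     0.     1.   ]]
leaf_s_center [349.6 139.5] 0.82 [ 0.498 -0.208  0.034]
leaf_s_center [278.2  22.9] 0.82 [ 0.575 -0.091  0.034]
leaf_m_center [438.4 177.3] 0.63 [ 0.496 -0.323  0.034]
leaf_l_center [228.7 122.3] 0.8 [ 0.467 -0.078  0.034]
```

View pics/w1.png

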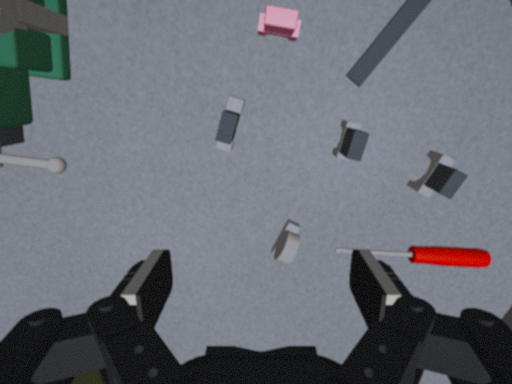

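The wrist view shows leaf A at (230,123), elongated from (236,98) to (227,150). B is at (351,141) and is smallest, C is at (442,175), pink is at (280,22), and the convex leaf is at (288,242). Now I'll measure widths and A's yaw.

Run:
```python
from h import *
np.set_printoptions(precision=3,suppress=True)
im=cv2.imread("pics/w1.png")
def R(x,y,w,h,f):return cv2.resize(im[y:y+h,x:x+w],None,fx=f,fy=f,interpolation=cv2.INTER_CUBIC)
cv2.imwrite("pics/crop2.png",np.hstack([R(205,85,60,75,5),R(325,110,50,75,5),R(405,140,50,75,5)]))
# dark tab of A
g=im[85:160,205:260].astype(int).max(2);m=(g<75).astype(np.uint8)
n,l,st,c=cv2.connectedComponentsWithStats(m);k=1+np.argmax(st[1:,4]);ys,xs=np.where(l==k)
pts=np.c_[xs+205,ys+85].astype(np.float32);r=cv2.minAreaRect(pts);b=cv2.boxPoints(r);print(r)
for p in b:print(p,atz("wrist",p,.068),atz("wrist",p,.034))
```

```text
((234.2261962890625, 123.01541137695312), (27.89264678955078, 11.831070899963379), 75.46554565429688)
[225. 111.] [ 0.48  -0.073  0.068] [ 0.477 -0.07   0.034]
[236.452 108.031] [ 0.486 -0.083  0.068] [ 0.484 -0.081  0.034]
[243.452 135.031] [ 0.465 -0.098  0.068] [ 0.46  -0.098  0.034]
[232. 138.] [ 0.458 -0.088  0.068] [ 0.452 -0.087  0.034]
```

View pics/crop2.png

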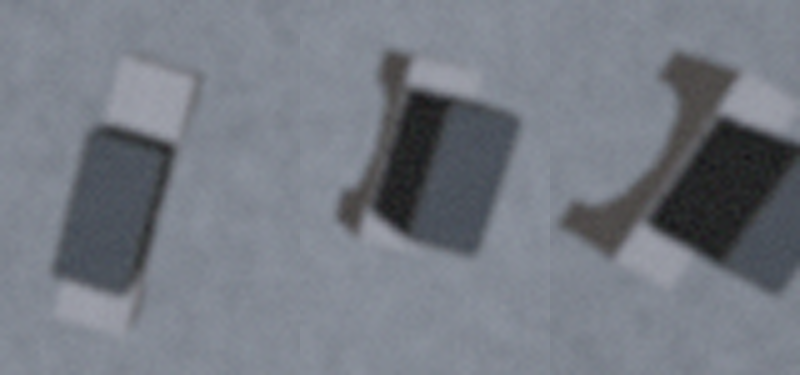

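Run:
```python
from h import *
np.set_printoptions(precision=3,suppress=True)
w=lambda p,z:atz("wrist",p,z)
def seg(n,a,b,z):
    a=w(a,z);b=w(b,z);d=a-b;print(n,np.linalg.norm(d),np.degrees(np.arctan2(d[1],d[0])),(a+b)/2)
T=[(225,110),(239.4,114.6),(230.6,143.6),(216,140)]
seg("Atab",T[0],T[3],.068);seg("Atab",T[1],T[2],.068);seg("Athk",T[0],T[1],.068);seg("Adiag",T[0],T[2],.068)
seg("Afull",(230.6,96),(215.4,148.6),.034);seg("Afull",(245.6,100),(231.4,151.4),.034);seg("Adiag",(230.6,96),(231.4,151.4),.034)
seg("C",(444,155),(420,192.4),.032);seg("C",(431,150),(407,185),0)
seg("B",(405/5-60+325,110+60/5),(360/5-60+325,110+235/5),.03)
M=cams.camera_model("top")
for cam,p in(("top",(199.3,207.5)),("side",(229.9,167.4))):print(atz(cam,p,0),atz(cam,p,.02))
```

```text
Atab 0.030461604357700327 2.263164419251581 [ 0.465 -0.074  0.068]
Atab 0.029574378357271672 2.8824401878149626 [ 0.467 -0.088  0.068]
Athk 0.014458392972868125 94.00328351570771 [ 0.481 -0.08   0.068]
Adiag 0.03266435914649414 29.149163049372834 [ 0.466 -0.081  0.068]
Afull 0.05881910881693981 2.928520790357139 [ 0.464 -0.072  0.034]
Afull 0.0573723576728534 4.4508901399841925 [ 0.467 -0.089  0.034]
Adiag 0.05895395789911486 20.500748808795407 [ 0.466 -0.081  0.034]
C 0.04857554228326629 -3.097360152313621 [ 0.497 -0.315  0.032]
C 0.05024427171527157 -5.876250060606039 [ 0.497 -0.316  0.   ]
B 0.039474053795893825 11.210605823756826 [ 0.494 -0.202  0.03 ]
[0.481 0.171 0.   ] [0.477 0.168 0.02 ]
[0.488 0.189 0.   ] [0.483 0.171 0.02 ]
```

A is 58 mm wide, so it is leaf_l (C is 50 mm and B about 40 mm). Its centre is (0.466, -0.081), with leaf y at about 93°. I'll align and descend partway, then look.

```bash
python3 -m handwheel '[[[0,0,0,0.8,-0.51,0.8,100],[0,0,0,0.8,-0.51,0.8,100],[0,0,0,0.8,-0.51,0.8,100],[0,0,0.91,0,0,0.8,100],[0,0,0.91,0,0,0.8,100]]]'
python3 -m handwheel '[[[0,0,0.91,0,0,0.8,100],[0,0,0.91,0,0,0.8,100],[0,0,0,0,0,0.5,100],[0,0,0,0,0,0,100],[0,0,0,0,0,0,100]]]'
python3 - <<'E'
from h import *
np.set_printoptions(precision=4,suppress=True)
from scipy.spatial.transform import Rotation as Rr
o=ctrl.get_obs();print(o["position"],Rr.from_rotvec(o["orientation"]).as_matrix())
cv2.imwrite("pics/w2.png",cams.snapshot("wrist"))
for x in cams.place_of("wrist","leaf_l_center"): print(np.round(x["at"],1),round(x["score"],2),atz("wrist",x["at"],.034))
E
```

```text
clock: 3.5
position: [0.4662, -0.0813, 0.1507]
orientation: [3.124, 0.332, 0.0]
contact_force: [0.7, -0.6, 0.3]
finger_gap: 0.0854
gripper_force: 0.0
clock: 4.0
position: [0.4664, -0.0814, 0.1097]
orientation: [3.14, 0.089, 0.001]
contact_force: [0.4, -0.5, -0.5]
finger_gap: 0.0857
gripper_force: 0.0
[ 0.4664 -0.0814  0.1097] [[ 0.9984  0.0566  0.0005]
 [ 0.0566 -0.9984 -0.0002]
 [ 0.0005  0.0003 -1.    ]]
[254.7 206.3] 0.76 [ 0.4649 -0.0776  0.034 ]
[434.6 172.7] 0.68 [ 0.4985 -0.2083  0.034 ]
[375.5 328. ] 0.54 [ 0.3581 -0.1885  0.034 ]
```

View pics/w2.png

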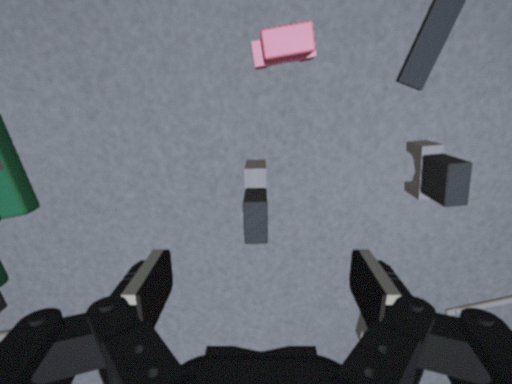

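The leaf's edges are parallel to the image axes and it is centred between the fingers at (256,205). I'll descend 70 mm and grip.

```bash
python3 -m handwheel '[[[0,0,0,0,0,0.7,100],[0,0,0,0,0,0.7,100],[0,0,0,0,0,0.7,100],[0,0,0,0,0,0.7,100],[0,0,0,0,0,0.7,100]]]'
python3 -m handwheel '[[[0,0,0,0,0,0,0],[0,0,0,0,0,0,0],[0,0,0,0,0,0,0],[0,0,0,0,0,0,0],[0,0,0,0,0,0,0]]]' 40
python3 -m handwheel '[[[0,0,0,0,0,0,0],[0,0,0,0,0,0,0],[0,0,0,0,0,0,0],[0,0,0,0,0,0,0],[0,0,0,0,0,0,0]]]' 40
```

```text
clock: 4.6
position: [0.4669, -0.0812, 0.0396]
orientation: [3.14, 0.089, 0.003]
contact_force: [-0.6, -0.8, -0.1]
finger_gap: 0.0856
gripper_force: 0.0
clock: 5.1
position: [0.4666, -0.0811, 0.04]
orientation: [3.14, 0.088, 0.002]
contact_force: [-0.2, -0.2, 3.0]
finger_gap: 0.0154
gripper_force: 42.3
clock: 5.6
position: [0.4666, -0.0812, 0.04]
orientation: [3.14, 0.088, 0.002]
contact_force: [-1.6, -0.7, 6.2]
finger_gap: 0.0154
gripper_force: 42.6
```

```bash
python3 -m handwheel '[[[0,0,0,0,0,-0.5,0],[0,0,0,0,0,-1,0],[0,0,0,0,0,-1,0],[0,0,0,0,0,-1,0],[0,0,0,0,0,-1,0]]]'
python3 -m handwheel '[[[0,0,0,0,0,-1,0],[0,0,0,0,0,-1,0],[0,0,0,0,-1,-1,0],[0,0,0,0,-1,-1,0],[0,0,0,0,-1,-1,0]]]'
python3 -m handwheel '[[[0,0,-0.8,0,-1,-1,0],[0,0,-0.8,0,-1,-0.5,0],[0,0,0,0,-1,0,0],[0,0,0,0,-1,0,0],[0,0,0,0,0,0,0]]]'
python3 - <<'E'
from h import *
np.set_printoptions(precision=4,suppress=True)
from scipy.spatial.transform import Rotation as Rr
o=ctrl.get_obs();print(o["position"],Rr.from_rotvec(o["orientation"]).as_matrix(),o["contact_force"],o["finger_gap"])
cv2.imwrite("pics/w3.png",cams.snapshot("wrist"))
E
```

```text
clock: 6.1
position: [0.4658, -0.0809, 0.1303]
orientation: [-3.14, -0.088, 0.001]
contact_force: [0.6, 0.5, -1.1]
finger_gap: 0.0152
gripper_force: 41.6
clock: 6.6
position: [0.4621, -0.0204, 0.2302]
orientation: [-3.14, -0.087, 0.001]
contact_force: [0.2, 0.1, -0.7]
finger_gap: 0.0151
gripper_force: 41.6
clock: 7.1
position: [0.4505, 0.0596, 0.2594]
orientation: [-3.125, -0.311, 0.001]
contact_force: [0.6, -0.6, -1.8]
finger_gap: 0.0156
gripper_force: 41.6
[0.4505 0.0596 0.2594] [[ 0.9804  0.1971 -0.0007]
 [ 0.1971 -0.9804  0.0007]
 [-0.0005 -0.0008 -1.    ]] [ 0.5903 -0.6405 -1.7588] 0.015597945944625168
```

View pics/w3.png

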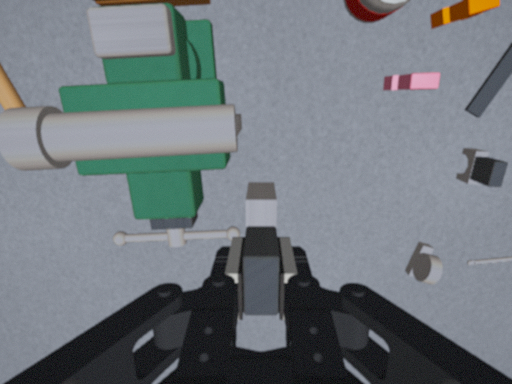

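The leaf hangs straight in the grip at (262,230). The rail head runs from its open end at column ~235, rows 105–152, to the collar face at column ~62. I'll fit the head's silhouette and the leaf's far shoulder edge.

Run:
```python
from h import *
from scipy.optimize import least_squares
np.set_printoptions(precision=4,suppress=True)
im=cv2.imread("pics/w3.png").astype(float)
M=cams.camera_model("wrist")
up=[];lo=[]
G=im[:,:,1]-im[:,:,2]   # green minus red
for c in range(85,222,6):
    col=cv2.GaussianBlur(G[:,c-1:c+2].mean(1).reshape(-1,1),(1,3),0).ravel()
    mid=col[125:140].mean()
    def edge(rng):
        prev=None
        for r in rng:
            gr=col[r]
            if gr>mid+20:
                t=(mid+20-col[prev])/(gr-col[prev]);return prev+t*(r-prev)
            prev=r
    a=edge(range(132,95,-1));b=edge(range(132,170))
    if a:up.append((c,a))
    if b:lo.append((c,b))
print(np.round(up[::4],1).tolist(),np.round(lo[::4],1).tolist())
def rays(P):return np.array([ray("wrist",p,M)[1]/np.linalg.norm(ray("wrist",p,M)[1]) for p in P])
o=ray("wrist",(0,0),M)[0];D=np.vstack([rays(up),rays(lo)])
def res(q,full=False):
    x,yaw,z,s=q;u=np.array([-np.sin(yaw),np.cos(yaw),s]);u/=np.linalg.norm(u)
    n=np.cross(D,u);n/=np.linalg.norm(n,axis=1)[:,None]
    d=(n@(np.array([x,.17,z])-o))
    r=(np.abs(d)-.020)
    return np.r_[r*1e3,(s)/.05]
f=least_squares(res,[.475,.2,.15,0],loss="soft_l1");print("x@y=.17,yaw,z,slope",f.x,"rms",np.sqrt(np.mean(res(f.x)[:-1]**2)))
x,yaw,z,s=f.x
# open end: pixel (233,105),(237,128),(236,152) on silhouettes at axis height
for px,zz in(((234,105),z),((236.5,128),z+.02),((235.5,152),z),((62,111),z)):print(px,atz("wrist",px,zz))
o_=ctrl.get_obs();g=im[:,255:268].mean(1).mean(1);print(g[176:240].astype(int))
```

```text
[[85.0, 111.2], [109.0, 110.1], [133.0, 108.8], [157.0, 107.7], [181.0, 106.4], [205.0, 105.1]] [[85.0, 159.7], [109.0, 158.5], [133.0, 157.1], [157.0, 155.9], [181.0, 154.5], [205.0, 153.2]]
x@y=.17,yaw,z,slope [0.4772 0.2478 0.1377 0.0169] rms 0.06340599498024
(234, 105) [0.5161 0.0931 0.1377]
(236.5, 128) [0.5003 0.0868 0.1577]
(235.5, 152) [0.4776 0.0852 0.1377]
(62, 111) [0.4832 0.2329 0.1377]
[148 148 148 149 148 139 118  98  91  91  93  92  93  93  93  91  94  93
  93  95  92  92 102 131 159 171 173 172 173 172 172 172 172 172 172 172
 172 172 172 172 172 172 172 172 173 171 173 173 171 155 117  68  45  42
  46  45  46  45  45  46  45  46  45  45]
```

Run:
```python
from h import *
np.set_printoptions(precision=4,suppress=True)
from scipy.spatial.transform import Rotation as Rr
o=ctrl.get_obs();R=Rr.from_rotvec(o["orientation"]).as_matrix();p=o["position"]
for px,z,e in(((261,199.3),-.006,29),((261,182),-.040,29),((261,225.6),-.006,15)):print(R.T@(atz("wrist",px,p[2]+z)-p)*1e3,e)
yaw=.2478;u=np.array([-np.sin(yaw),np.cos(yaw)]);n=np.array([np.cos(yaw),np.sin(yaw)])
A=np.array([.4772,.17])
print("axial TCP",u@(p[:2]-A),"lat",n@(p[:2]-A))
for q in((.5161,.0931),(.5003,.0868),(.4776,.0852),(.4832,.2329)):print("axial",u@(np.array(q)-A))
print("tool axes in rail (n,u):",n@R[:2,0],n@R[:2,1],u@R[:2,0],u@R[:2,1])
```

```text
[27.6265  0.958   5.9868] 29
[27.356   1.0304 39.9869] 29
[12.9573  0.9613  5.994 ] 15
axial TCP -0.10164975526216756 lat -0.05294255193836337
axial -0.08409211195175528
axial -0.08632438072473184
axial -0.08230783887218919
axial 0.05950704904243932
tool axes in rail (n,u): 0.998754359333121 -0.04989461940698037 -0.04989477935320072 -0.9987544323050389
```

Relative to the leaf, the head needs a lateral shift of +54.5 mm and +34 mm along the rail. The rail's axis height is ≈0.138 and its yaw 0.248.

```bash
python3 -m handwheel '[[[0,0,-0.57,0,0,0,0],[0,0,0,0.908,-0.56,0,0],[0,0,0,0.908,-0.56,0,0],[0,0,0,0.908,-0.56,0,0],[0,0,0,0,0,0,0]]]'
python3 -m handwheel '[[[0,0,0,0,0,0.6,0],[0,0,0,0,0,0.6,0],[0,0,0,0,0,0.6,0],[0,0,0,0,0,0.6,0],[0,0,0,0,0,0,0]]]'
python3 - <<'E'
from h import *
np.set_printoptions(precision=4,suppress=True)
from scipy.spatial.transform import Rotation as Rr
o=ctrl.get_obs();p=o["position"];print(o["contact_force"],o["ft_torque"],Rr.from_rotvec(o["orientation"]).as_matrix())
yaw=.2478;u=np.array([-np.sin(yaw),np.cos(yaw)]);n=np.array([np.cos(yaw),np.sin(yaw)]);A=np.array([.4772,.17])
print("axial",u@(p[:2]-A),"lat",n@(p[:2]-A),p)
cv2.imwrite("pics/w4.png",cams.snapshot("wrist"))
E
```

```text
clock: 7.65
position: [0.4977, 0.1042, 0.2589]
orientation: [3.118, 0.386, 0.001]
contact_force: [-0.3, -0.5, -2.1]
finger_gap: 0.0154
gripper_force: 41.6
clock: 8.15
position: [0.4945, 0.1032, 0.209]
orientation: [3.118, 0.384, -0.007]
contact_force: [-1.0, 0.7, -2.0]
finger_gap: 0.0151
gripper_force: 41.6
[-1.0402  0.6807 -2.0061] [0.0177 0.0405 0.0566] [[ 0.9701  0.2427 -0.0046]
 [ 0.2427 -0.9701 -0.001 ]
 [-0.0047 -0.0001 -1.    ]]
axial -0.06896881216270116 lat 0.00034567001663292005 [0.4945 0.1032 0.209 ]
```

View pics/w4.png

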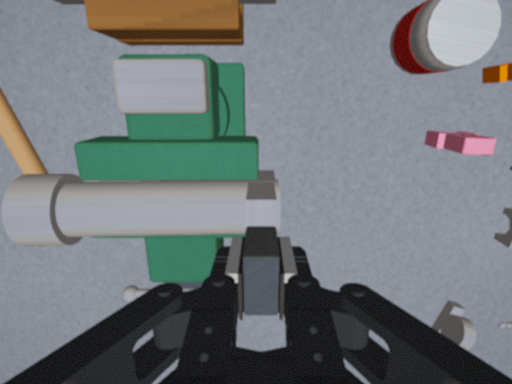

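The leaf hangs over the head near the open end, with its front leg's lower edge at (260,171) outside the rail edge at row 180. I'll nudge +1.3 mm laterally and descend, feeling for contact.

```bash
cat > st.py <<'E'
from h import *
np.set_printoptions(precision=4,suppress=True)
from scipy.spatial.transform import Rotation as Rr
o=ctrl.get_obs();p=o["position"];R=Rr.from_rotvec(o["orientation"]).as_matrix()
yaw=.2478;u=np.array([-np.sin(yaw),np.cos(yaw)]);n=np.array([np.cos(yaw),np.sin(yaw)]);A=np.array([.4772,.17])
print("axial",u@(p[:2]-A),"lat",n@(p[:2]-A),"z",p[2],"F tool",R.T@o["contact_force"],"T",R.T@o["ft_torque"],"tilt",R[2,:2])
E
python3 -m handwheel '[[[0,0,0,0.065,0,0,0],[0,0,0,0,0,0.25,0],[0,0,0,0,0,0.25,0],[0,0,0,0,0,0.25,0],[0,0,0,0,0,0,0]]]' >/dev/null
python3 st.py
python3 -m handwheel '[[[0,0,0,0,0,0.1,0],[0,0,0,0,0,0.1,0],[0,0,0,0,0,0.1,0],[0,0,0,0,0,0,0],[0,0,0,0,0,0,0]]]'>/dev/null
python3 st.py
```

```text
axial -0.06874194080397847 lat 0.0027825852542008207 z 0.19539068716234176 F tool [ 0.3523 -0.2877  1.1852] T [ 0.0146 -0.0116  0.0084] tilt [-0.0018 -0.    ]
axial -0.06880603875670432 lat 0.0033743447569015705 z 0.19030240692350053 F tool [ 0.9669 -1.0918  1.7873] T [ 0.0011 -0.0016  0.0051] tilt [0.0001 0.0001]
```

```bash
python3 -m handwheel '[[[0,0,0,-0.09,0,0,0],[0,0,0,0,0,0.1,0],[0,0,0,0,0,0.1,0],[0,0,0,0,0,0,0],[0,0,0,0,0,0,0]]]' >/dev/null
python3 st.py
python3 -m handwheel '[[[0,0,0,0,0,0.1,0],[0,0,0,0,0,0.1,0],[0,0,0,0,0,0.1,0],[0,0,0,0,0,0,0],[0,0,0,0,0,0,0]]]'>/dev/null
python3 st.py
```

```text
axial -0.0688055373287335 lat 0.0015163866240439396 z 0.18618081507771192 F tool [ 0.0731 -0.3559  1.3866] T [-0.0032  0.0286  0.0412] tilt [-0.0002  0.0001]
axial -0.0688059258728095 lat 0.0015000598171065402 z 0.180192654367912 F tool [-1.2664  0.1422  1.3901] T [ 0.0165 -0.0137 -0.0417] tilt [-0.0002  0.0001]
```

```bash
python3 -m handwheel '[[[0,0,0,0,0,0.05,0],[0,0,0,0,0,0.05,0],[0,0,0,0,0,0.05,0],[0,0,0,0,0,0,0],[0,0,0,0,0,0,0]]]' >/dev/null
python3 st.py
```

```text
axial -0.06880202141251632 lat 0.0015253217763990037 z 0.17726574760485542 F tool [ 0.3749 -0.2747  1.4846] T [-0.088  -0.0043 -0.0317] tilt [-0.      0.0001]
```

```bash
python3 -m handwheel '[[[0,0,0,0,0,0.05,0],[0,0,0,0,0,0.05,0],[0,0,0,0,0,0,0],[0,0,0,0,0,0,0],[0,0,0,0,0,0,0]]]' >/dev/null
python3 st.py
```

```text
axial -0.06881540173443158 lat 0.0015699557611753671 z 0.17529936308782543 F tool [-0.9493  0.4437  1.2769] T [0.0104 0.02   0.0266] tilt [0.     0.0001]
```

```bash
python3 -m handwheel '[[[0,0,0,0,0,0.05,0],[0,0,0,0,0,0,0],[0,0,0,0,0,0,0],[0,0,0,0,0,0,0],[0,0,0,0,0,0,0]]]' >/dev/null
python3 st.py
```

```text
axial -0.06880181055151201 lat 0.0015581033898223913 z 0.17431516030872923 F tool [-0.3386 -0.6198  1.2469] T [ 0.0573 -0.0093 -0.0233] tilt [0.0001 0.0001]
```

```bash
python3 -m handwheel '[[[0,0,0,0,0,0.05,0],[0,0,0,0,0,0,0],[0,0,0,0,0,0,0],[0,0,0,0,0,0,0],[0,0,0,0,0,0,0]]]' >/dev/null
python3 st.py
```

```text
axial -0.06879830457930666 lat 0.0015730806103930288 z 0.17330207722563784 F tool [0.2604 0.2257 2.0934] T [0.0242 0.0291 0.0532] tilt [0.0001 0.0001]
```

```bash
python3 -m handwheel '[[[0,0,0,0,0,0.04,0],[0,0,0,0,0,0,0],[0,0,0,0,0,0,0],[0,0,0,0,0,0,0],[0,0,0,0,0,0,0]]]' >/dev/null
python3 st.py
```

```text
axial -0.068818248105402 lat 0.0016680567962743115 z 0.17263564647223373 F tool [ 1.4714 -0.0345  0.099 ] T [0.0064 0.0184 0.0235] tilt [0.0004 0.0001]
```

```bash
python3 -m handwheel '[[[0,0,0,0.02,0,0.025,0],[0,0,0,0,0,0,0],[0,0,0,0,0,0,0],[0,0,0,0,0,0,0],[0,0,0,0,0,0,0]]]' >/dev/null
python3 st.py
```

```text
axial -0.06881512923458523 lat 0.001831093551442703 z 0.1724159947828571 F tool [-2.4861 -0.3611 -5.1359] T [ 0.0267 -0.4725 -0.0587] tilt [0.0001 0.0001]
```

```bash
python3 -m handwheel '[[[0,0,0,0,0,0.02,0],[0,0,0,0,0,0,0],[0,0,0,0,0,0,0],[0,0,0,0,0,0,0],[0,0,0,0,0,0,0]]]' >/dev/null
python3 st.py
```

```text
axial -0.06881919825334518 lat 0.001873932055239353 z 0.17236685275150457 F tool [-2.459  -0.057  -7.1183] T [ 0.0425 -0.5795  0.0287] tilt [0.0003 0.0002]
```

Contact: the leaf is seated at TCP z≈0.1724, which agrees with the camera's axis height. I'll ease the pressure, recentre and tilt about 1° for the estimated slope.

```bash
python3 -m handwheel '[[[0,0,0,-0.015,0,-0.015,0],[0,0,0,0,0,0,0],[0,0,0,0,0,0,0],[0,0,0,0,0,0,0],[0,0,0,0,0,0,0]]]' >/dev/null
python3 st.py;python3 st.py
python3 -m handwheel '[[[0.2,0,0,0,0,0,0],[0,0,0,0,0,0,0],[0,0,0,0,0,0,0],[0,0,0,0,0,0,0],[0,0,0,0,0,0,0]]]' >/dev/null
python3 st.py
```

```text
axial -0.06882753250576162 lat 0.001818112285111504 z 0.17241136166101836 F tool [-1.1016 -0.1062 -5.2805] T [ 0.0797 -0.3696 -0.0038] tilt [0.0007 0.0001]
axial -0.06882753250576162 lat 0.001818112285111504 z 0.17241136166101836 F tool [-1.1016 -0.1062 -5.2805] T [ 0.0797 -0.3696 -0.0038] tilt [0.0007 0.0001]
axial -0.0690161597581291 lat 0.0017679012374148158 z 0.17233224998983324 F tool [-1.9881  0.329  -6.2127] T [-0.0442 -0.4175 -0.0015] tilt [ 0.0006 -0.0169]
```

```bash
python3 -m handwheel '[[[0,0,0,0,-0.2,0,0],[0,0,0,0,-0.2,0,0],[0,0,0,0,-0.2,0,0],[0,0,0,0,0,0,0],[0,0,0,0,0,0,0]]]' >/dev/null
python3 st.py
```

```text
axial -0.05754094647781079 lat 0.0016541309224016205 z 0.17272407903632203 F tool [-2.6539  1.386  -6.7107] T [-0.4126 -0.5372 -0.0317] tilt [ 0.0003 -0.0156]
```

```bash
python3 -m handwheel '[[[0,0,0,0,-0.2,0,0],[0,0,0,0,-0.2,0,0],[0,0,0,0,-0.2,0,0],[0,0,0,0,0,0,0],[0,0,0,0,0,0,0]]]' >/dev/null
python3 st.py
```

```text
axial -0.04580542141114226 lat 0.00170028162636735 z 0.17320653921573945 F tool [-1.3816  3.7982 -8.5337] T [-0.5759 -0.6428 -0.0019] tilt [ 0.0006 -0.0151]
```

The head's rise over 23 mm gives a slope of ≈0.038. I'll tilt more and ease the pressure, then slide on.

```bash
python3 -m handwheel '[[[0.23,0,0,-0.012,0,-0.03,0],[0,0,0,0,0,0,0],[0,0,0,0,0,0,0],[0,0,0,0,0,0,0],[0,0,0,0,0,0,0]]]' >/dev/null
python3 st.py
```

```text
axial -0.045271864407118174 lat 0.0015433801949431836 z 0.17318636547442623 F tool [-1.2631  2.2543 -5.3181] T [-0.3919 -0.372  -0.0132] tilt [ 0.0003 -0.0364]
```

```bash
python3 -m handwheel '[[[0,0,0,0,-0.25,0,0],[0,0,0,0,-0.25,0,0],[0,0,0,0,-0.25,0,0],[0,0,0,0,0,0,0],[0,0,0,0,0,0,0]]]' >/dev/null
python3 st.py
```

```text
axial -0.030116787787767905 lat 0.0015309787568225167 z 0.17377847194481175 F tool [-2.1175  1.4966 -4.3196] T [-0.3152 -0.4168 -0.0324] tilt [ 0.0002 -0.0365]
```

```bash
python3 -m handwheel '[[[0,0,0,0,-0.25,0,0],[0,0,0,0,-0.25,0,0],[0,0,0,0,-0.25,0,0],[0,0,0,0,-0.25,0,0],[0,0,0,0,0,0,0]]]' >/dev/null
python3 st.py
```

```text
axial -0.010139296504301011 lat 0.0016102422624551895 z 0.17465678308870664 F tool [-2.1244  1.3576 -7.2587] T [-0.3666 -0.438   0.0239] tilt [ 0.0004 -0.0361]
```

```bash
python3 -m handwheel '[[[0,0,0,0,-0.25,0,0],[0,0,0,0,-0.25,0,0],[0,0,0,0,-0.25,0,0],[0,0,0,0,-0.25,0,0],[0,0,0,0,0,0,0]]]' >/dev/null
python3 st.py
```

```text
axial 0.009796950506532058 lat 0.0016034937174853015 z 0.17542330790280886 F tool [-2.5078  1.3673 -7.9807] T [-0.4827 -0.5268  0.0344] tilt [ 0.0003 -0.036 ]
```

```bash
python3 -m handwheel '[[[0,0,0,0,-0.25,0,0],[0,0,0,0,-0.25,0,0],[0,0,0,0,-0.25,0,0],[0,0,0,0,0,0,0],[0,0,0,0,0,0,0]]]' >/dev/null
python3 st.py
```

```text
axial 0.02473333623945557 lat 0.0016699773744735524 z 0.1760525010887515 F tool [-2.1594  2.4182 -6.8497] T [-0.4767 -0.4816 -0.0397] tilt [ 0.0004 -0.0363]
```

```bash
python3 -m handwheel '[[[0.05,0,0,-0.015,-0.2,-0.02,0],[0,0,0,0,-0.25,0,0],[0,0,0,0,-0.25,0,0],[0,0,0,0,-0.2,0,0],[0,0,0,0,0,0,0]]]' >/dev/null
python3 st.py
```

```text
axial 0.04369486459690747 lat 0.0015643294916963812 z 0.1768192169293487 F tool [-1.262   1.4063 -5.417 ] T [-0.4478 -0.1773 -0.0348] tilt [ 0.0005 -0.0418]
```

```bash
python3 -m handwheel '[[[0,0,0,0,-0.1,0,0],[0,0,0,0,-0.1,0,0],[0,0,0,0,0,0,0],[0,0,0,0,0,0,0],[0,0,0,0,0,0,0]]]' >/dev/null
python3 st.py
```

```text
axial 0.04731435790982125 lat 0.0015341554056194726 z 0.17695130739169845 F tool [-1.2315  2.9276 -4.6995] T [-0.5909 -0.2567 -0.001 ] tilt [ 0.0004 -0.0415]
```

```bash
python3 -m handwheel '[[[0,0,0,0,-0.07,0,0],[0,0,0,0,-0.03,0,0],[0,0,0,0,0,0,0],[0,0,0,0,0,0,0],[0,0,0,0,0,0,0]]]' >/dev/null
python3 st.py
```

```text
axial 0.0490703961104301 lat 0.0015421261916678825 z 0.1770320286422531 F tool [-1.1617  3.6935 -6.37  ] T [-0.691  -0.193   0.0439] tilt [ 0.0004 -0.041 ]
```

```bash
python3 -m handwheel '[[[0,0,0,0,-0.06,0,0],[0,0,0,0,0,0,0],[0,0,0,0,0,0,0],[0,0,0,0,0,0,0],[0,0,0,0,0,0,0]]]' >/dev/null
python3 st.py
```

```text
axial 0.05029364690209111 lat 0.0015630834149930536 z 0.1770846276252427 F tool [-1.04    3.8308 -6.1647] T [-0.6523 -0.2109  0.0003] tilt [ 0.0005 -0.0411]
```

```bash
python3 -m handwheel '[[[0,0,0,0,-0.06,0,0],[0,0,0,0,0,0,0],[0,0,0,0,0,0,0],[0,0,0,0,0,0,0],[0,0,0,0,0,0,0]]]' >/dev/null
python3 st.py
```

```text
axial 0.05151367218783057 lat 0.0015208564890593756 z 0.1771362961819946 F tool [-0.5984  4.1343 -5.869 ] T [-0.7192 -0.2005 -0.0048] tilt [ 0.0004 -0.0411]
```

```bash
python3 -m handwheel '[[[0,0,0,0,-0.06,0,0],[0,0,0,0,0,0,0],[0,0,0,0,0,0,0],[0,0,0,0,0,0,0],[0,0,0,0,0,0,0]]]' >/dev/null
python3 st.py
```

```text
axial 0.05269828113762884 lat 0.001562950788831811 z 0.1772000836089299 F tool [-1.5553  3.7146 -4.1875] T [-0.6305 -0.1876  0.0259] tilt [ 0.0005 -0.0411]
```

```bash
python3 -m handwheel '[[[0,0,0,0,-0.06,0,0],[0,0,0,0,0,0,0],[0,0,0,0,0,0,0],[0,0,0,0,0,0,0],[0,0,0,0,0,0,0]]]' >/dev/null
python3 st.py
```

```text
axial 0.05385948871217816 lat 0.0015588234735935715 z 0.17722775503624633 F tool [-1.6228  4.3128 -5.1332] T [-0.6462 -0.2552  0.0308] tilt [ 0.0004 -0.041 ]
```

```bash
python3 -m handwheel '[[[0,0,0,0,-0.06,0,0],[0,0,0,0,0,0,0],[0,0,0,0,0,0,0],[0,0,0,0,0,0,0],[0,0,0,0,0,0,0]]]' >/dev/null
python3 st.py
```

```text
axial 0.05507197586680823 lat 0.0015588288687387406 z 0.17726149513299239 F tool [-0.2627  3.8593 -5.4138] T [-0.6918 -0.2103 -0.0355] tilt [ 0.0004 -0.041 ]
```

```bash
python3 -m handwheel '[[[0,0,0,0,-0.06,0,0],[0,0,0,0,0,0,0],[0,0,0,0,0,0,0],[0,0,0,0,0,0,0],[0,0,0,0,0,0,0]]]' >/dev/null
python3 st.py
python3 -c "
from h import *
im=cams.snapshot('wrist');cv2.imwrite('pics/w5.png',cv2.resize(im[130:330,150:350],None,fx=3,fy=3,interpolation=cv2.INTER_CUBIC))"
```

```text
axial 0.056292942148627186 lat 0.0015456648524670453 z 0.17734113306655339 F tool [-1.7361  3.4633 -5.6232] T [-0.6967 -0.2149 -0.0557] tilt [ 0.0004 -0.0411]
```

View pics/w5.png

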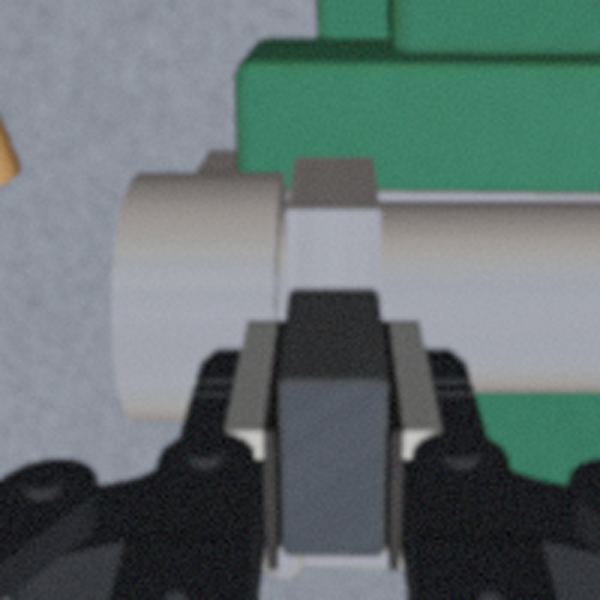

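The crop shows the leaf upright on the head, with its left face at crop column ~290 and the collar face at ~281. That is a gap of about 1.5 mm.

```bash
python3 -m handwheel '[[[0,0,0,0,-0.05,0,0],[0,0,0,0,0,0,0],[0,0,0,0,0,0,0],[0,0,0,0,0,0,0],[0,0,0,0,0,0,0]]]' >/dev/null
python3 st.py
```

```text
axial 0.057268923285061765 lat 0.0015661783803708005 z 0.17737029571452134 F tool [-0.97    2.8979 -5.5196] T [-0.6913 -0.2006  0.017 ] tilt [ 0.0004 -0.041 ]
```

```bash
python3 -m handwheel '[[[0,0,0,0,-0.04,0,0],[0,0,0,0,0,0,0],[0,0,0,0,0,0,0],[0,0,0,0,0,0,0],[0,0,0,0,0,0,0]]]' >/dev/null
python3 st.py
```

```text
axial 0.058029874193278284 lat 0.0015747887518468666 z 0.17741495702339602 F tool [-0.8883  4.0146 -5.1935] T [-0.7395 -0.2227  0.0312] tilt [ 0.0005 -0.041 ]
```

```bash
python3 -m handwheel '[[[0,0,0,0,-0.04,0,0],[0,0,0,0,0,0,0],[0,0,0,0,0,0,0],[0,0,0,0,0,0,0],[0,0,0,0,0,0,0]]]' >/dev/null
python3 st.py
```

```text
axial 0.05884098755317719 lat 0.001557609501785408 z 0.17743368773002227 F tool [-0.6775  2.2861 -5.1139] T [-0.6817 -0.1774 -0.0032] tilt [ 0.0004 -0.041 ]
```

```bash
python3 -m handwheel '[[[0,0,0,0,-0.04,0,0],[0,0,0,0,0,0,0],[0,0,0,0,0,0,0],[0,0,0,0,0,0,0],[0,0,0,0,0,0,0]]]' | grep clock
python3 st.py
```

```text
clock: 24.75
axial 0.05909108940364147 lat 0.0015486379699391484 z 0.17744066340103873 F tool [ 0.3625  6.0335 -4.9055] T [-1.0888 -0.228  -0.0332] tilt [ 0.0004 -0.0398]
```

```bash
python3 -m handwheel '[[[0,0,0,0,-0.04,0,0],[0,0,0,0,0,0,0],[0,0,0,0,0,0,0],[0,0,0,0,0,0,0],[0,0,0,0,0,0,0]]]' >/dev/null
python3 st.py
```

```text
axial 0.05916107870160558 lat 0.0015593980719564287 z 0.1774521450661875 F tool [-0.9487  8.2228 -5.1245] T [-1.4138 -0.1673 -0.0386] tilt [ 0.0004 -0.0383]
```

Contact with the collar: the lateral force is up to 8 N and the motion has stopped. I'll ease off and release.

```bash
python3 -m handwheel '[[[0,0,0,0,0.035,-0.01,0],[0,0,0,0,0,0,0],[0,0,0,0,0,0,0],[0,0,0,0,0,0,0],[0,0,0,0,0,0,0]]]' 20 >/dev/null
python3 st.py
python3 -m handwheel '[[[0,0,0,0,0,0,20],[0,0,0,0,0,0,25],[0,0,0,0,0,0,35],[0,0,0,0,0,0,50],[0,0,0,0,0,0,60]]]'
python3 st.py
python3 -c "
from h import *
im=cams.snapshot('wrist');cv2.imwrite('pics/w6.png',cv2.resize(im[130:330,150:350],None,fx=3,fy=3,interpolation=cv2.INTER_CUBIC))"
```

```text
axial 0.05909886741437583 lat 0.0015443602436472255 z 0.17746390059473288 F tool [-0.9387  4.9267 -4.6084] T [-1.0152 -0.0901 -0.0352] tilt [ 0.0002 -0.0396]
clock: 26.25
position: [0.4638, 0.2286, 0.1774]
orientation: [-3.076, -0.38, 0.008]
contact_force: [-0.0, 0.3, -0.3]
finger_gap: 0.0511
gripper_force: 0.0
axial 0.06009636538271086 lat 0.0013532332050310725 z 0.17738418531797984 F tool [ 0.0438 -0.2678  0.2973] T [-0.071   0.0151 -0.033 ] tilt [-0.0002 -0.0422]
```

View pics/w6.png

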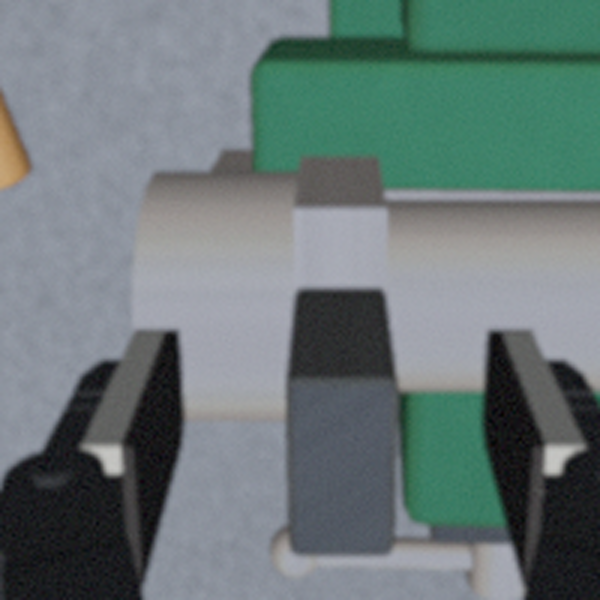

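The leaf now sits upright on the head, with its left face at crop column ~296, flush with the collar face and no visible gap. I'll retreat straight up.

```bash
python3 -m handwheel '[[[0,0,0,0,0,-0.3,60],[0,0,0,0,0,-0.6,60],[0,0,0,0,0,-1,60],[0,0,0,0,0,-1,60],[0,0,0,0,0,-1,60]]]' 
python3 -m handwheel '[[[0,0,0,0,0,-1,60],[0,0,0,0,0,-0.5,60],[0,0,0,0,0,0,60],[0,0,0,0,0,0,60],[0,0,0,0,0,0,60]]]' 
python3 -c "
from h import *
im=cams.snapshot('wrist');s=cams.snapshot('side')
cv2.imwrite('pics/w7.png',np.hstack([im[:,:400],cv2.resize(s[90:200,170:285],(400,384),interpolation=cv2.INTER_CUBIC)]))"
```

```text
clock: 26.8
position: [0.4649, 0.2252, 0.2575]
orientation: [-3.076, -0.379, 0.006]
contact_force: [0.3, -0.1, -0.0]
finger_gap: 0.0513
gripper_force: 0.0
clock: 27.3
position: [0.4644, 0.2237, 0.2844]
orientation: [-3.077, -0.38, 0.011]
contact_force: [0.2, 0.4, -0.7]
finger_gap: 0.0515
gripper_force: 0.0
```

View pics/w7.png

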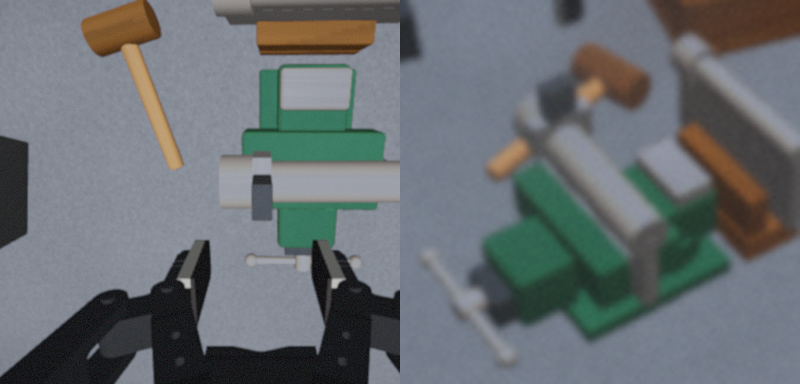

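The leaf stands at (262,185) against the collar face, upright in both views, and the gripper is clear.

```bash
python3 -c "
from cell import close_job
print(close_job())"
```

```text
the job is handed in; nothing more can be done
None
```

The largest leaf (radius 20) fits the rail in the vise: I seated it near the open end, slid it along the head under about 5–10 N of measured pressure, left it upright against the collar, and handed the job in; no verdict was returned.

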